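# Load a square tube in a tack jig and hold its plate down

## Robot

A 7-joint arm with a two-finger parallel gripper is mounted at the origin on a cart in front of the work surface, level with it; the furniture and walls round the work are solid. World frame = base frame: x ahead of the robot, y to its left, z up, the work surface at z = 0. Lengths are in m, angles in degrees, forces in N, time in s.
With the tool pointing down it reaches from about 0.4 to 0.9 m from the base axis. Payload 5.5 kg.
Tool frame: the origin (TCP) lies midway between the tips of the shut fingers; the grasp point (between the pads) lies 19 mm behind it; z points along the fingers, x is the direction in which the jaws open and shut, and the axes are right-handed (so a half turn about z gives the same grasp; the last joint's range is limited). The gripper opens to 92 mm and grips with 3 to 60 N. Pads are 19 mm wide; open, the fingers measure 130 mm over their backs; the gripper's body (75 mm by 190 mm) begins 47 mm behind the grasp point.
Start: joints at [83.721, 28.699, -24.465, 88.831, 12.651, 65.22, -12.049], TCP at [0.237, -0.605, 0.227] pointing down, gripper open.
Joint ranges: [-164.97, 164.97], [-17.58, 116.51], [-87.97, 89.64], [11.32, 138.91], [-80.73, 260.73], [10.89, 115.49], [-147.41, 147.41]. Speed limits (degrees/s): [147.25, 147.25, 180, 180, 180, 180, 180].

## Interface

Orientations are given as [roll, pitch, yaw] about the fixed x, y, z axes, in that order (R = Rz(yaw) Ry(pitch) Rx(roll)).
In Python, from cell import read_state, grab_frame, close_job gives the robot as it stands.
- The arm moves only by the tool drive_tool, never from a script. Its argument "motion" is text: rows parted by semicolons, each of 5 numbers parted by spaces: the shift along the tool's x, y, z in mm, then the turn about the tool's z in rad, then the finger opening in mm, from 0 to 91.8. A call has 1 to 5 rows; each row shifts and turns the commanded pose from where the row before left it, along the tool's axes as they then stand; what a row does not reach is not made up. A row lasts 1/10 s, in which the tool goes at most 50 mm and 8.59 degrees, less where a joint would pass 70% of its speed; a pose out of reach is approached as far as the arm can. A call with a gripper value outside its range is refused whole. The fingers move at their own pace and stop on an object; the grip force is fixed at half the most. Time passes only in rows, so rows that do not move let the fingers close. It gives the time, the measured TCP pose, the force and the opening at its end, in the units of the state.
- read_state(): the state, without advancing time (a new reading comes with each control period).
- grab_frame(name): name is "scene" or "top"; returns a dict with "img" (420x560x3 uint8, red, green, blue), "z_map" (420x560 float32, m along the optical axis (not along the pixel's ray), 0 where there is no reading), "fx", "fy", "cx", "cy" (pixels), "rvec" (rotation vector, rad) and "tvec" (3), from world to camera coordinates, as OpenCV has them. Camera axes: x right, y down, z forward; pixel columns grow to the right and rows downward; lengths in m; the calibration is good to about 2 mm. A picture is of the moment at which its call begins.
- close_job(): hands the job in, once; it reports no verdict.
The state is a dict: "t": time; "joints": joint angles; "qd": joint speeds; "joint_torque": joint torques, N m; "tool_pos": TCP position; "tcp_rot": TCP orientation; "wrist_force": force on the tool from outside, world axes, zero at the start; "torque": the same for the moment, N m; "width": opening from 0.0 (shut) to 1.0 (fully open).
Only numpy, scipy, OpenCV 4.12 (cv2) and the standard library are available. Lean on these libraries where they do the work, as an engineer would, in place of code of your own. Each camera call takes 0.05 s, during which the arm holds its last target.

## Task

Lay the short square tube on the sprung saddle of the tack jig, between its pins and end tabs, and let go of it. Then take the hold-down plate by its bow handle, carry it over the tube and feel for the two dowels hidden beneath it until it drops onto them, and press it down fully home against the spring so the tube ends can be tacked. Finish while still holding the plate pressed down, and leave the pipe end, the bolt and the gas cup where they are.

Things in the scene. Friction and masses are not known exactly. Their poses are not given: they have to be found in the camera images.
- jig: Tack jig, fixed: dark steel base 114 x 134 x 14 mm; origin: centre of its underside, on the bench; z up, x = the way the tube lies, y = line of the dowels. Nest round the saddle: four tapered side pins at x = +-30 mm, 33.5 mm clear between them across y, tops 38 mm above the bench; an upright tab with bent-out lip at each end, 96 mm clear between them along x, tops 44 mm up.
- dowel_a (a point): Tip of the dowel at the jig's y = +49 mm, x = 0, 64 mm above the bench. Each dowel is 10 mm thick with a tapered nose (3.6 mm across at the tip) and stands on a 17 mm thick post whose shoulder is 48 mm above the bench.
- dowel_b (a point): Tip of the like dowel at the jig's y = -49 mm, x = 0, 64 mm above the bench.
- saddle (a joint): Travel of the sprung saddle in m: 0 = up, grows as it is pressed; 0.006 when the plate lies on the tube and is home on the posts' shoulders. Spring force 12 N at 0, 18 N at 0.006: it carries tube and plate without sinking, and lifts both again when nobody presses.
- saddle_top (a point): Centre of the saddle's flat aluminium top in the middle of the jig: 80 mm along the jig's x, 26 mm wide, 24 mm above the bench when up.
- tube: Square tube offcut, dark steel, 30 x 90 x 30 mm, about 0.22 kg, lying on the bench. Origin: centre of its underside; y = its long axis (90 mm), z up. In the nest its y lies along the jig's x (either way round), underside 24 mm and top 54 mm above the bench.
- cover: Hold-down plate, bare steel, 58 x 124 x 10 mm, about 0.36 kg, flat on the bench, handle up. Origin: centre of its underside; y = long axis, z up. Underneath two blind bores, 13 mm wide, 19 mm deep, at y = +-49 mm under round caps (22 mm across, tops 22 mm above the underside). Fits either way round. On the dowels its underside rests on the tube 54 mm, and home 48 mm, above the bench.
- handle (a point): Middle of the bar of the plate's black bow handle, 44 mm above the plate's underside. Bar 14 mm thick (plate's x), 68 mm long (plate's y), 16 mm tall; legs at y = +-28 mm, free space under the bar between them down to the plate's top.
- pipe_end: Bystander: grey pipe offcut standing on end, 42 mm across, 80 mm tall. Origin: centre of its underside.
- bolt: Bystander: bolt with nut lying on the bench, 27 x 65 x 24 mm. Origin: centre of its underside.
- gas_cup: Bystander: ceramic torch cup standing upright, 23 mm across, 47 mm tall. Origin: centre of its underside.

How it is judged:
By the outcome, as a careful person would: the job done as asked, in the order asked, and still so for the second after the job is handed in, while the arm keeps its last pose, push and grip.
It also fails if it takes over 67 s, if anything falls off the work surface, if the arm or the gripper's body presses on something with over 40 N, if the wrist force passes 120 N, or if a joint passes its speed limit or range.

## Working session

There is one attempt and no reset: what is moved stays moved. The work goes in short steps, Python scripts to look and compute and a tool call to move; the robot and the scene stay as the last step left them, time stands still between calls to the robot, and variables do not carry over. Pictures are saved under pics/ and viewed, and the job is handed in when it is done.

Besides the shell and the picture viewer there is one more tool, called after ">>>" in YAML: its name, and indented under it one key for each argument. drive_tool: Moves the arm, as the interface text tells. Its arguments: {"type":"object","properties":{"motion":{"type":"string"}},"required":["motion"]}

```bash
ls; mkdir -p pics; python3 - <<'E'
from cell import read_state, grab_frame
import cv2,numpy as np
s=read_state();print(s)
for n in("scene","top"):
    f=grab_frame(n);cv2.imwrite(f"pics/{n}0.png",f["img"][:,:,::-1])
    np.savez(f"{n}0.npz",**f)
    R=cv2.Rodrigues(np.array(f["rvec"]))[0];print(n,f["fx"],f["fy"],f["cx"],f["cy"],(-R.T@np.array(f["tvec"]).reshape(3)).round(3),R.round(3).tolist())
E
```

```text
pics
{'t': 0.0, 'joints': array([ 83.72285144,  28.75292085, -24.45408821,  88.89283156,
        12.65066358,  65.22093471, -12.0504802 ]), 'qd': array([ 0.00382684, -0.0376825 ,  0.05769764,  0.08408335,  0.03050384,
        0.04669445,  0.06386783]), 'joint_torque': array([-1.22654010e-04, -5.66593409e+01, -5.81653118e+00, -2.79108560e+01,
       -6.86329161e-02,  3.08911898e-02,  1.73016970e-04]), 'tool_pos': array([ 0.23642368, -0.60470367,  0.22567936]), 'tcp_rot': array([-1.79996253e+02,  1.13085769e-01, -6.86398173e+01]), 'wrist_force': array([ 0.07343531,  1.22499101, -1.04682267]), 'torque': array([-0.01226   , -0.02194037, -0.00453772]), 'width': 1.0001922038601592}
scene 524.7131010726793 524.7131010726793 280.3364296260907 210.23284781477818 [0.025 0.103 0.812] [[-0.539, -0.842, 0.007], [-0.638, 0.402, -0.656], [0.55, -0.358, -0.754]]
top 400.6760310699788 400.6760310699788 278.83212944620175 209.23424067962802 [ 0.502 -0.217  0.908] [[0.008, -0.999, 0.036], [-0.997, -0.011, -0.073], [0.073, -0.035, -0.997]]
```

View pics/scene0.png

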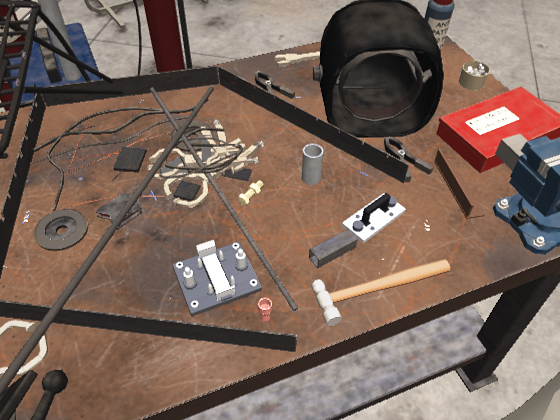

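View pics/top0.png

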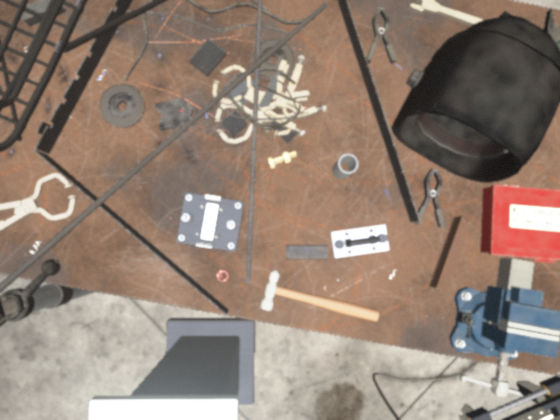

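```bash
cat > h.py <<'E'
import cv2,numpy as np
def load(n):
    f=dict(np.load(n)); return prep(f)
def prep(f):
    f=dict(f);f["R"]=cv2.Rodrigues(np.array(f["rvec"],float))[0];f["t"]=np.array(f["tvec"],float).reshape(3)
    return f
def cloud(f):
    z=f["z_map"];v,u=np.mgrid[0:z.shape[0],0:z.shape[1]]
    p=np.stack([(u-f["cx"])/f["fx"]*z,(v-f["cy"])/f["fy"]*z,z],-1)
    w=(p-f["t"])@f["R"];w[z==0]=np.nan;return w
def ray(f,u,v,h):
    d=np.array([(u-float(f["cx"]))/float(f["fx"]),(v-float(f["cy"]))/float(f["fy"]),1.])@f["R"]
    c=-f["R"].T@f["t"];return c+d*(h-c[2])/d[2]
def proj(f,p):
    q=f["R"]@np.array(p)+f["t"];return q[:2]/q[2]*float(f["fx"])+[float(f["cx"]),float(f["cy"])]
E
python3 - <<'E'
from h import *
f=load("top0.npz");w=cloud(f)
im=f["img"]
crop=cv2.resize(im[170:300,160:400],None,fx=3.3,fy=3.3,interpolation=cv2.INTER_CUBIC);cv2.imwrite("pics/tc.png",crop[:,:,::-1])
h=np.nan_to_num(w[:,:,2]);c=np.clip(h*1000/100*255,0,255).astype(np.uint8)
c=cv2.applyColorMap(c,cv2.COLORMAP_JET);cv2.imwrite("pics/th.png",c)
g=load("scene0.npz");crop=cv2.resize(g["img"][130:350,160:460],None,fx=2.6,fy=2.6,interpolation=cv2.INTER_CUBIC);cv2.imwrite("pics/sc.png",crop[:,:,::-1])
E
```

```text
(no output)
```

View pics/tc.png

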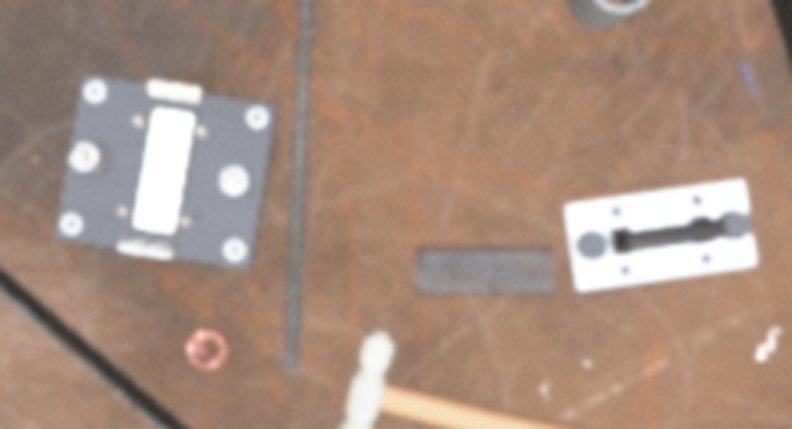

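View pics/th.png

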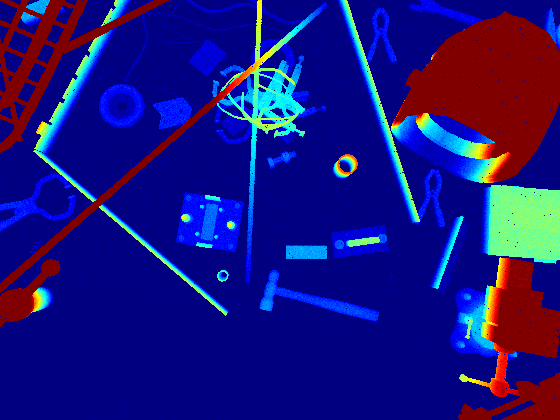

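View pics/sc.png

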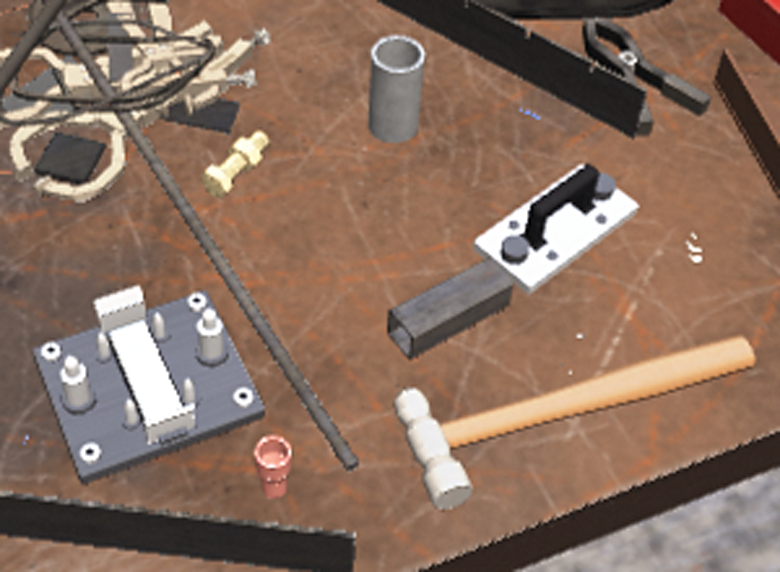

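```bash
python3 - <<'E'
from h import *
R0={"top":(175,185,250,260),"scene":(165,225,265,320)}
for n in("top","scene"):
    f=load(n+"0.npz");w=cloud(f);z=w[:,:,2]
    b=np.nanmedian(z[200:300,250:280]);print(n,"bench z",np.nanmedian(z[(abs(z)<.008)]))
    def reg(x0,y0,x1,y1):
        m=np.zeros(z.shape,bool);m[y0:y1,x0:x1]=1;return m
    # approx world areas
    X,Y=w[:,:,0],w[:,:,1]
    def rect(m,name):
        p=w[m][:,:2].astype(np.float32)*1000
        r=cv2.minAreaRect(p);print(name,m.sum(),"ctr",np.round(r[0],1),"size",np.round(r[1],1),"ang",round(r[2],2),"mean",p.mean(0).round(1),"z",np.median(w[m][:,2]).round(4))
    cj=ray(load("top0.npz"),210,221,.014);ct=ray(load("top0.npz"),307,252,.03);cc=ray(load("top0.npz"),360,241,.01)
    near=lambda c,r:np.hypot(X-c[0],Y-c[1])<r
    def big(m):
        k,l,s,c=cv2.connectedComponentsWithStats(m.astype(np.uint8));i=1+s[1:,4].argmax();return l==i
    rect(big(near(cj,.1)&(z>.009)&(z<.019)),"base")
    rect(big(near(cj,.06)&(z>.02)&(z<.028)),"saddle")
    rect(big(near(ct,.058)&(z>.025)&(z<.035)),"tube")
    rect(big(near(cc,.08)&(z>.005)&(z<.015)),"plate")
    rect(big(near(cc,.08)&(z>.046)&(z<.058)),"bar")
    m=near(cj,.07)&(z>.056)&(z<.07)
    k,l,s,c=cv2.connectedComponentsWithStats(m.astype(np.uint8))
    for i in range(1,k):rect(l==i,"dowel")
    m=near(cc,.08)&(z>.017)&(z<.026)
    k,l,s,c=cv2.connectedComponentsWithStats(m.astype(np.uint8))
    for i in range(1,k):
        if s[i,4]>15:rect(l==i,"cap")
E
```

```text
top bench z -0.0011268927339147567
base 2260 ctr [538.6 -94. ] size [134.  113.8] ang 81.33 mean [537.8 -95. ] z 0.013
saddle 411 ctr [538.6 -94.1] size [26.  79.8] ang 81.54 mean [538.5 -94.3] z 0.0228
tube 526 ctr [ 473.3 -308. ] size [26.3 88.2] ang 0.4 mean [ 473.3 -307.9] z 0.0286
plate 1042 ctr [ 498.  -430.8] size [ 58.  124.6] ang 8.57 mean [ 498. -429.] z 0.0088
bar 193 ctr [ 498.2 -431.1] size [13.7 67.5] ang 8.37 mean [ 498.1 -430.1] z 0.0501
dowel 18 ctr [545.8 -47. ] size [8.  8.6] ang 90.0 mean [545.9 -46.6] z 0.0606
dowel 16 ctr [ 530.9 -142.6] size [6.4 6.3] ang 89.63 mean [ 530.8 -142.7] z 0.061
cap 63 ctr [ 505.3 -478.5] size [17.8 18.8] ang 0.43 mean [ 505.7 -479.5] z 0.0203
cap 70 ctr [ 491.2 -382.1] size [17.7 18.3] ang 0.16 mean [ 491. -382.] z 0.0206
scene bench z 0.000319693466590504
base 2590 ctr [536.7 -92.7] size [134.4 117.3] ang 81.37 mean [530.7 -88.6] z 0.0143
saddle 533 ctr [537.7 -92.5] size [26.3 80.1] ang 81.32 mean [536.9 -92.1] z 0.0242
tube 647 ctr [ 472. -307.] size [31.6 92. ] ang 0.28 mean [ 470.7 -306.3] z 0.0298
plate 937 ctr [ 496.9 -429.6] size [ 60.3 127.7] ang 8.22 mean [ 488.3 -420.9] z 0.0099
bar 196 ctr [ 495.9 -428.4] size [14.3 66. ] ang 9.15 mean [ 495.  -427.5] z 0.0513
dowel 27 ctr [ 529.8 -140.9] size [7.3 8.8] ang 59.01 mean [ 528.9 -140.3] z 0.0605
dowel 27 ctr [544.2 -43.3] size [9.  7.8] ang 44.66 mean [543.2 -43.9] z 0.0615
cap 74 ctr [ 498.9 -469.8] size [15.8 38.8] ang 16.18 mean [ 499.8 -472.3] z 0.0214
cap 112 ctr [ 491.7 -385.9] size [21.8 35. ] ang 19.44 mean [ 488.9 -383.2] z 0.0216
```

```bash
python3 - <<'E'
from h import *
f=load("top0.npz");g=load("scene0.npz")
for p in [(.237,-.605,.227),(.237,-.605,.3),(.3,-.5,.2),(0,0,0)]:print(p,proj(f,p),proj(g,p))
w=cloud(f);z=w[:,:,2]
for (u,v) in [(460,300),(480,330),(500,280),(520,300),(520,380),(500,350),(470,378),(540,380),(450,325),(460,370),(455,250),(410,200)]:print(u,v,w[v,u].round(3))
E
```

```text
(0.237, -0.605, 0.227) [494.10840578 398.62569419] [589.42360347 186.7639133 ]
(0.237, -0.605, 0.3) [521.93809041 418.03434354] [612.27929139 151.83407447]
(0.3, -0.5, 0.2) [425.301367  355.6466679] [505.3710752  199.77025088]
(0, 0, 0) [161.02898366 471.97317279] [358.3996097  628.82259857]
460 300 [ 0.368 -0.657  0.011]
480 330 [ 0.306 -0.69   0.031]
500 280 [ 0.419 -0.713  0.072]
520 300 [ 0.387 -0.713  0.138]
520 380 [-0.108 -1.343 -0.861]
500 350 [ 0.28  -0.698  0.09 ]
470 378 [ 0.215 -0.649  0.063]
540 380 [-0.109 -1.436 -0.864]
450 325 [ 0.311 -0.638  0.   ]
460 370 [-0.065 -1.078 -0.864]
455 250 [ 0.479 -0.652  0.003]
410 200 [ 0.589 -0.535  0.043]
```

```bash
cat >> h.py <<'E'
def plan(p0,p1,n,w,turn_first=False,q=1):
    """p: x,y,z mm, yaw deg. rows of shift (tool) mm, turn rad; row shift uses axes at row start"""
    cur=np.array(p0,float);p1=np.array(p1,float);rows=[]
    for i in range(n):
        d=(p1-cur)/(n-i);a=np.radians(cur[3]);c,s=np.cos(a),np.sin(a)
        tx=round((d[0]*c+d[1]*s)/q)*q;ty=round((d[0]*s-d[1]*c)/q)*q;tz=round(-d[2]/q)*q;th=round(-np.radians(d[3]),3)
        rows.append(f"{tx:g} {ty:g} {tz:g} {th:g} {w:g}")
        cur+= [tx*c+ty*s,tx*s-ty*c,-tz,-np.degrees(th)]
    for i in range(0,n,5):print("; ".join(rows[i:i+5]))
    print("end",cur.round(2));return cur
E
python3 - <<'E'
from h import *
plan((236.4,-604.7,225.7,-68.6),(472.6,-307.5,110,.35),10,60)
E
```

```text
-19 -33 12 -0.12 60; -15 -35 12 -0.12 60; -11 -36 11 -0.12 60; -6 -37 12 -0.12 60; -2 -38 11 -0.121 60
3 -38 12 -0.12 60; 7 -37 11 -0.121 60; 12 -36 12 -0.12 60; 16 -35 11 -0.121 60; 21 -32 12 -0.12 60
end [ 4.7296e+02 -3.0757e+02  1.0970e+02  3.3000e-01]
```

>>> drive_tool:
  motion: "-19 -33 12 -0.12 60; -15 -35 12 -0.12 60; -11 -36 11 -0.12 60; -6 -37 12 -0.12 60; -2 -38 11 -0.121 60"

```text
t: 0.6
tool_pos: [0.3548, -0.4556, 0.1679]
tcp_rot: [-180.0, 0.0, -33.9]
wrist_force: [-0.0, -0.9, -0.1]
width: 0.664
```

>>> drive_tool:
  motion: "3 -38 12 -0.12 60; 7 -37 11 -0.121 60; 12 -36 12 -0.12 60; 16 -35 11 -0.121 60; 21 -32 12 -0.12 60"

```text
t: 1.1
tool_pos: [0.474, -0.3071, 0.1101]
tcp_rot: [-180.0, 0.0, 0.6]
wrist_force: [0.4, -0.5, 0.6]
width: 0.657
```

```bash
python3 - <<'E'
from h import *
from cell import *
s=read_state();print(s["t"],s["tool_pos"],s["tcp_rot"],s["joints"].round(1),s["wrist_force"])
for n in("scene","top"):
    f=grab_frame(n);np.savez(n+"1.npz",**f)
    cv2.imwrite(f"pics/{n}1.png",cv2.resize(f["img"][150:330,200:480],None,fx=2.8,fy=2.8)[:,:,::-1])
E
```

```text
1.1 [ 0.47396781 -0.30712713  0.11011955] [-1.79993705e+02  1.92204514e-02  5.50208432e-01] [ 62.1  32.7 -41.5 106.3  27.3  51.3   8.2] [ 0.38522473 -0.51666085  0.64841895]
```

View pics/scene1.png

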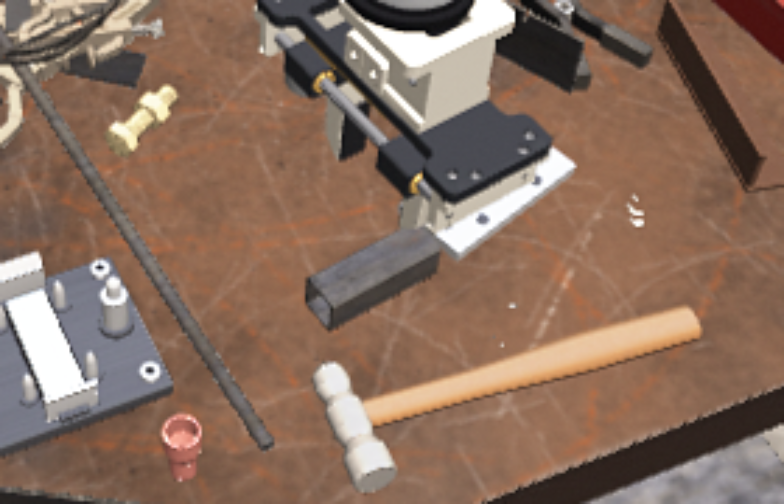

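>>> drive_tool:
  motion: "-1 0 35 0.003 60; 0 0 35 0 60; 0 0 24 0 60; 0 0 10 0 60; 0 0 0 0 60"

```text
t: 1.7
tool_pos: [0.4713, -0.3081, 0.0054]
tcp_rot: [-179.9, 0.1, 0.1]
wrist_force: [-0.7, 0.1, -0.4]
width: 0.657
```

>>> drive_tool:
  motion: "0 0 0 0 20; 0 0 0 0 20; 0 0 0 0 20; 0 0 0 0 20"

```text
t: 2.1
tool_pos: [0.4731, -0.3089, 0.0077]
tcp_rot: [179.9, -0.1, 0.1]
wrist_force: [-0.7, -0.7, 0.4]
width: 0.355
```

>>> drive_tool:
  motion: "0 0 0 0 20; 0 0 0 0 20; 0 0 -10 0 20; 0 0 -30 0 20; 0 0 -30 0 20"

```text
t: 2.6
tool_pos: [0.4713, -0.3074, 0.0767]
tcp_rot: [-179.9, 0.1, 0.1]
wrist_force: [-0.4, -0.6, -2.3]
width: 0.327
```

```bash
python3 - <<'E'
from h import *
plan((472,-307.6,75.7,.16),(537.6,-93.4,115,81.4),10,20)
E
```

```text
7 -21 -4 -0.142 20; 10 -20 -4 -0.142 20; 12 -19 -4 -0.142 20; 15 -17 -4 -0.142 20; 17 -15 -4 -0.142 20
19 -12 -4 -0.142 20; 20 -9 -4 -0.141 20; 22 -6 -4 -0.142 20; 22 -3 -4 -0.141 20; 22 0 -3 -0.142 20
end [537.5  -93.7  114.7   81.41]
```

>>> drive_tool:
  motion: "7 -21 -4 -0.142 20; 10 -20 -4 -0.142 20; 12 -19 -4 -0.142 20; 15 -17 -4 -0.142 20; 17 -15 -4 -0.142 20"

```text
t: 3.1
tool_pos: [0.505, -0.2002, 0.097]
tcp_rot: [-180.0, 0.0, 41.1]
wrist_force: [0.2, 0.4, -2.4]
width: 0.322
```

>>> drive_tool:
  motion: "19 -12 -4 -0.142 20; 20 -9 -4 -0.141 20; 22 -6 -4 -0.142 20; 22 -3 -4 -0.141 20; 22 0 -3 -0.142 20"

```text
t: 3.6
tool_pos: [0.5378, -0.0939, 0.116]
tcp_rot: [-180.0, 0.0, 81.7]
wrist_force: [-0.4, 0.1, -2.9]
width: 0.325
```

>>> drive_tool:
  motion: "0 0 0 0 20; 0 0 0 0 20"

```text
t: 3.8
tool_pos: [0.5376, -0.0943, 0.1156]
tcp_rot: [-179.9, 0.0, 81.3]
wrist_force: [-0.4, -1.4, -3.1]
width: 0.321
```

```bash
python3 - <<'E'
from h import *
from cell import *
s=read_state();print(s["t"],s["tool_pos"],s["tcp_rot"],s["joints"].round(1),s["wrist_force"])
for n,r in(("scene",(170,350,120,340)),("top",(150,310,130,330))):
    f=grab_frame(n);np.savez(n+"2.npz",**f)
    cv2.imwrite(f"pics/{n}2.png",cv2.resize(f["img"][r[0]:r[1],r[2]:r[3]],None,fx=3.2,fy=3.2)[:,:,::-1])
E
```

```text
3.8 [ 0.53763921 -0.09434923  0.11558399] [-1.79941716e+02  1.92618957e-02  8.13359437e+01] [ 52.6  39.2 -61.  108.4  40.9  57.6  54.6] [-0.4494503  -1.43306835 -3.09761078]
```

View pics/scene2.png

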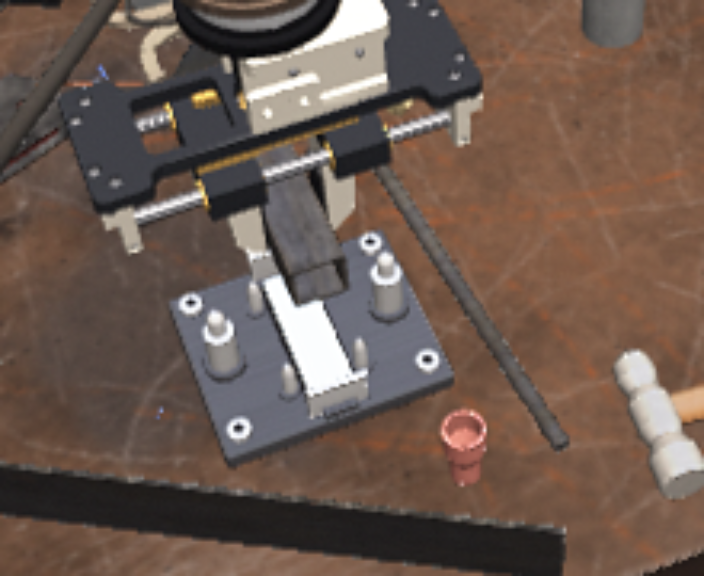

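View pics/top2.png

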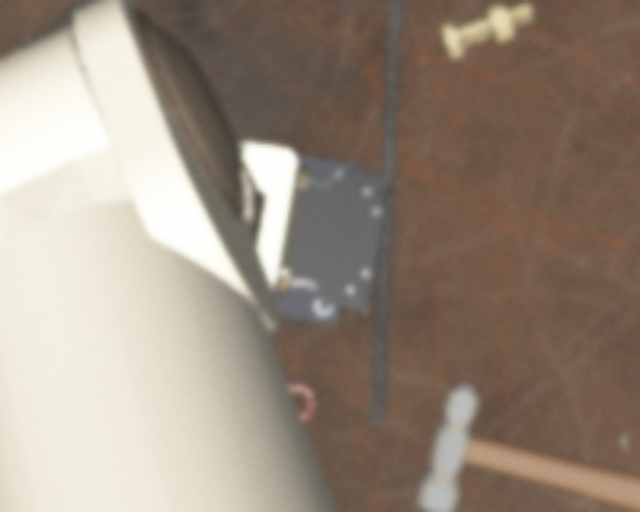

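```bash
python3 - <<'E'
from h import *
f=load("scene2.npz");w=cloud(f)*1000
a=np.radians(-8.6);ux=np.array([np.cos(a),np.sin(a)]);uy=np.array([-ux[1],ux[0]])
d=w[:,:,:2]-[537.5,-92.6];X=d@ux;Y=d@uy;Z=w[:,:,2]
m=(Z>134)&(Z<143)&(X<-20)&(X>-60)&(abs(Y)<25)
print(m.sum(),"top: X min",np.percentile(X[m],[0,2,5,50]),"z",np.median(Z[m]))
for lo,hi in[(-45,-40),(-40,-35),(-35,-30),(-30,-25)]:
    k=m&(X>lo)&(X<hi);print(lo,Y[k].min().round(1),Y[k].max().round(1),Y[k].mean().round(1),k.sum())
k=(Z>108)&(Z<135)&(X<-35)&(X>-60)&(abs(Y)<25);print("end face",k.sum(),np.percentile(X[k],[2,10,50]),Y[k].min(),Y[k].max(),Z[k].min())
E
```

```text
248 top: X min [-45.96648524 -45.03543086 -44.56289479 -33.49153986] z 138.20676329885097
-45 -14.6 15.1 -0.1 58
-40 -14.4 14.9 0.2 45
-35 -14.4 14.5 0.9 45
-30 -14.4 15.1 0.2 53
end face 131 [-45.6635623  -45.02092998 -42.20758763] -15.206763822053585 15.147078967350232 108.21761769104057
```

>>> drive_tool:
  motion: "0 0 25 0 20; 0 0 25 0 20; 0 0 10 0 20; 0 0 5 0 20; 0 0 5 0 20"

```text
t: 4.4
tool_pos: [0.5386, -0.0949, 0.046]
tcp_rot: [180.0, 0.0, 81.3]
wrist_force: [-0.1, -0.2, -2.6]
width: 0.324
```

>>> drive_tool:
  motion: "0 0 4 0 20; 0 0 4 0 20; 0 0 4 0 20; 0 0 2 0 20; 0 0 0 0 20"

```text
t: 4.9
tool_pos: [0.5384, -0.0945, 0.0318]
tcp_rot: [180.0, 0.0, 81.4]
wrist_force: [-0.2, -0.1, -2.4]
width: 0.324
```

>>> drive_tool:
  motion: "0 0 1 0 20; 0 0 0 0 20; 0 0 0.5 0 20; 0 0 0 0 20"

```text
t: 5.3
tool_pos: [0.5385, -0.0945, 0.0314]
tcp_rot: [180.0, 0.0, 81.4]
wrist_force: [-3.6, -1.1, 9.1]
width: 0.328
```

>>> drive_tool:
  motion: "0 0 0 0 37; 0 0 0 0 37; 0 0 0 0 37"

```text
t: 5.6
tool_pos: [0.5385, -0.0945, 0.0303]
tcp_rot: [180.0, -0.0, 81.4]
wrist_force: [-0.7, -0.1, -0.4]
width: 0.404
```

```bash
python3 - <<'E'
from h import *
from cell import *
s=read_state();print(s["t"],s["tool_pos"],s["tcp_rot"],s["width"]*91.8,s["wrist_force"])
f=grab_frame("scene");r=(170,350,120,340);np.savez("scene3.npz",**f)
cv2.imwrite("pics/scene3.png",cv2.resize(f["img"][r[0]:r[1],r[2]:r[3]],None,fx=3.2,fy=3.2)[:,:,::-1])
E
```

```text
5.6 [ 0.53845537 -0.09453229  0.03034394] [ 1.79970960e+02 -5.41157164e-03  8.13599065e+01] 37.080589348430095 [-0.71769959 -0.13288902 -0.40354012]
```

View pics/scene3.png

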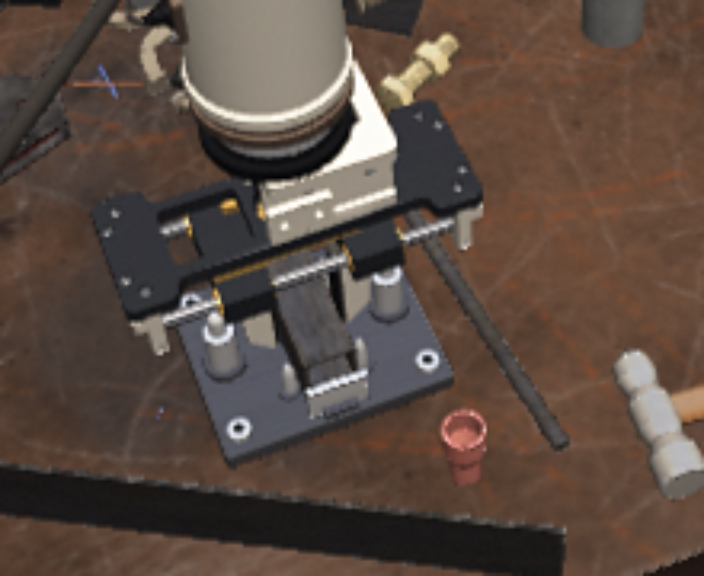

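```bash
python3 - <<'E'
from h import *
plan((537.5,-93.7,119.2,81.4),(497.2,-430,100,8.5),10,42)
E
```

```text
-34 1 2 0.127 42; -33 5 2 0.127 42; -33 10 2 0.127 42; -31 14 2 0.127 42; -29 17 2 0.127 42
-27 21 2 0.127 42; -24 24 2 0.128 42; -20 27 2 0.127 42; -17 29 2 0.128 42; -13 31 1 0.127 42
end [ 497.07 -429.75  100.2     8.52]
```

>>> drive_tool:
  motion: "0 0 -10 0 37; 0 0 -20 0 37; 0 0 -30 0 37; 0 0 -30 0 37"

```text
t: 6.05
tool_pos: [0.5379, -0.0942, 0.1215]
tcp_rot: [-180.0, -0.0, 81.4]
wrist_force: [0.8, -0.1, -0.1]
width: 0.404
```

>>> drive_tool:
  motion: "-34 1 2 0.127 42; -33 5 2 0.127 42; -33 10 2 0.127 42; -31 14 2 0.127 42; -29 17 2 0.127 42"

```text
t: 6.55
tool_pos: [0.518, -0.2642, 0.111]
tcp_rot: [180.0, -0.0, 44.7]
wrist_force: [-0.0, 0.4, 0.8]
width: 0.459
```

>>> drive_tool:
  motion: "-27 21 2 0.127 42; -24 24 2 0.128 42; -20 27 2 0.127 42; -17 29 2 0.128 42; -13 31 1 0.127 42"

```text
t: 7.05
tool_pos: [0.4974, -0.4317, 0.1018]
tcp_rot: [-180.0, -0.0, 8.2]
wrist_force: [-0.1, 0.0, -1.2]
width: 0.455
```

```bash
python3 - <<'E'
from h import *
from cell import *
s=read_state();print(s["t"],s["tool_pos"],s["tcp_rot"],s["width"]*91.8,s["wrist_force"],s["joints"].round(1))
f=grab_frame("scene");r=(130,350,160,440);np.savez("scene4.npz",**f)
cv2.imwrite("pics/scene4.png",cv2.resize(f["img"][r[0]:r[1],r[2]:r[3]],None,fx=2.7,fy=2.7)[:,:,::-1])
w=cloud(f)*1000
a=np.radians(-8.6);ux=np.array([np.cos(a),np.sin(a)]);uy=np.array([-ux[1],ux[0]])
d=w[:,:,:2]-[537.5,-92.6];X=d@ux;Y=d@uy;Z=w[:,:,2]
m=(Z>50)&(Z<57)&(abs(X)<55)&(abs(Y)<22)
print(m.sum(),"X",np.percentile(X[m],[1,99]),"z",np.median(Z[m]),"Y",np.percentile(Y[m],[1,99]),cv2.minAreaRect(d[m].astype(np.float32)))
for lo in (-40,-20,0,20):
    k=m&(X>lo)&(X<lo+20);print(lo,np.median(Z[k]).round(2),Y[k].mean().round(1))
E
```

```text
7.05 [ 0.4974188  -0.43165775  0.10179293] [-1.79987407e+02 -3.68046753e-02  8.19898163e+00] 41.77558206526496 [-0.08147388  0.03276845 -1.17470086] [ 66.5  41.8 -40.9  92.6  31.1  57.5  23.9]Traceback (most recent call last):
  File "<stdin>", line 6, in <module>
  File "h.py", line 10, in cloud
    w=(p-f["t"])@f["R"];w[z==0]=np.nan;return w
         ~^^^^^
KeyError: 't'
```

View pics/scene4.png

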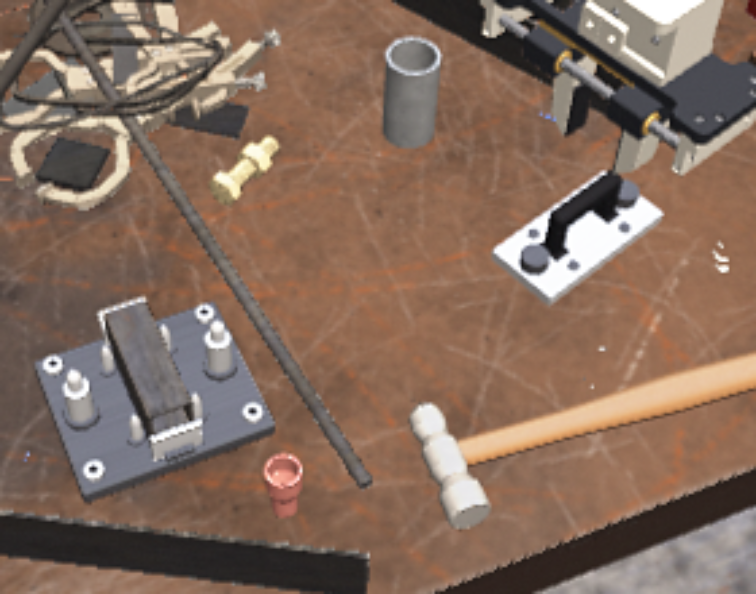

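```bash
python3 - <<'E'
from h import *
f=load("scene4.npz")
w=cloud(f)*1000
a=np.radians(-8.6);ux=np.array([np.cos(a),np.sin(a)]);uy=np.array([-ux[1],ux[0]])
d=w[:,:,:2]-[537.5,-92.6];X=d@ux;Y=d@uy;Z=w[:,:,2]
m=(Z>50)&(Z<57)&(abs(X)<55)&(abs(Y)<22)
print(m.sum(),"X",np.percentile(X[m],[1,99]),"z",np.median(Z[m]),"Y",np.percentile(Y[m],[1,99]))
for lo in (-40,-20,0,20):
    k=m&(X>lo)&(X<lo+20);print(lo,np.median(Z[k]).round(2),Y[k].mean().round(1))
c=np.array([497,-430]);m=(np.hypot(*(w[:,:,:2]-c).transpose(2,0,1))<45)&(Z>46)&(Z<58);p=w[m]
print(m.sum(),cv2.minAreaRect(p[:,:2].astype(np.float32)),np.median(p[:,2]))
E
```

```text
716 X [-44.4273442   45.00648442] z 54.21595026394175 Y [-14.28769355  14.89090765]
-40 54.39 0.8
-20 54.15 0.6
0 54.25 0.4
20 54.17 0.6
196 ((496.1281433105469, -429.34344482421875), (14.451532363891602, 67.7378921508789), 10.045327186584473) 50.87435481546339
```

>>> drive_tool:
  motion: "0 0 25 0 42; 0 0 25 0 42; 0 0 15 0 42; 0 0 10 0 42; 0 0 0 0 42"

```text
t: 7.6
tool_pos: [0.497, -0.4297, 0.0251]
tcp_rot: [-179.9, 0.1, 8.5]
wrist_force: [0.5, -0.1, 0.1]
width: 0.461
```

>>> drive_tool:
  motion: "0 0 0 0 2; 0 0 0 0 2; 0 0 0 0 2; 0 0 0 0 2; 0 0 0 0 2"

```text
t: 8.1
tool_pos: [0.4981, -0.4308, 0.0269]
tcp_rot: [179.9, -0.1, 8.5]
wrist_force: [1.8, -0.1, 1.7]
width: 0.15
```

>>> drive_tool:
  motion: "0 0 0 0 2; 0 0 0 0 2; 0 0 -10 0 2; 0 0 -20 0 2; 0 0 -20 0 2"

```text
t: 8.6
tool_pos: [0.497, -0.4301, 0.0771]
tcp_rot: [-179.9, 0.1, 8.5]
wrist_force: [0.2, 0.2, -3.2]
width: 0.146
```

```bash
python3 - <<'E'
from h import *
plan((497.07,-429.75,75.2,8.52),(537.8,-93.5,115,-8.6),10,2)
E
```

```text
9 -33 -4 0.03 2; 8 -33 -4 0.03 2; 7 -33 -4 0.03 2; 6 -33 -4 0.03 2; 5 -33 -4 0.03 2
4 -34 -4 0.03 2; 3 -34 -4 0.03 2; 2 -34 -4 0.03 2; 1 -34 -4 0.029 2; 0 -33 -4 0.03 2
end [537.51 -93.92 115.2   -8.61]
```

>>> drive_tool:
  motion: "9 -33 -4 0.03 2; 8 -33 -4 0.03 2; 7 -33 -4 0.03 2; 6 -33 -4 0.03 2; 5 -33 -4 0.03 2"

```text
t: 9.1
tool_pos: [0.5184, -0.2619, 0.0983]
tcp_rot: [179.9, -0.1, -0.2]
wrist_force: [0.4, 0.9, -3.2]
width: 0.149
```

>>> drive_tool:
  motion: "4 -34 -4 0.03 2; 3 -34 -4 0.03 2; 2 -34 -4 0.03 2; 1 -34 -4 0.029 2; 0 -33 -4 0.03 2"

```text
t: 9.6
tool_pos: [0.5388, -0.0932, 0.1183]
tcp_rot: [180.0, -0.1, -8.7]
wrist_force: [0.2, -1.4, -2.7]
width: 0.15
```

>>> drive_tool:
  motion: "0 0 0 0 2; 0 0 0 0 2"

```text
t: 9.8
tool_pos: [0.539, -0.0936, 0.118]
tcp_rot: [180.0, -0.1, -8.5]
wrist_force: [-0.3, -1.2, -3.5]
width: 0.15
```

```bash
python3 - <<'E'
from h import *
from cell import *
s=read_state();print(s["t"],s["tool_pos"],s["tcp_rot"],s["width"]*91.8,s["wrist_force"],s["torque"],s["joints"].round(1))
for n,r in(("scene",(170,350,120,340)),("top",(150,310,130,330))):
    f=prep(grab_frame(n));np.savez(n+"5.npz",**f)
    cv2.imwrite(f"pics/{n}5.png",cv2.resize(f["img"][r[0]:r[1],r[2]:r[3]],None,fx=3.2,fy=3.2)[:,:,::-1])
E
```

```text
9.8 [ 0.53897878 -0.09359096  0.11798926] [ 1.79954571e+02 -1.21948972e-01 -8.45745227e+00] 13.749871189314124 [-0.3361925  -1.18238439 -3.45778949] [-0.12725084 -0.08983881  0.01910908] [ 39.8  30.2 -41.8 108.7  25.8  50.7 -23.3]
```

View pics/scene5.png

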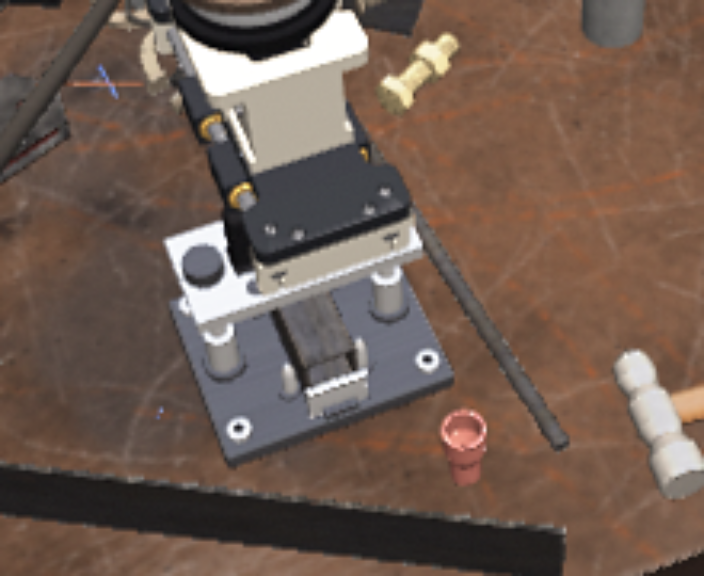

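View pics/top5.png

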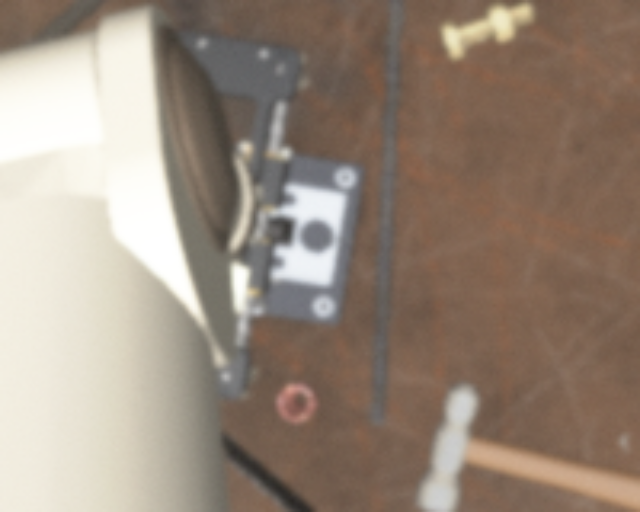

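```bash
python3 - <<'E'
from h import *
a=np.radians(-8.6);ux=np.array([np.cos(a),np.sin(a)]);uy=np.array([-ux[1],ux[0]])
for n,c in(("scene",[537.5,-92.6]),("top",[538.6,-94.1])):
    f=load(n+"5.npz");w=cloud(f)*1000
    d=w[:,:,:2]-c;X=d@ux;Y=d@uy;Z=w[:,:,2];V=f["img"].astype(int)
    m=(abs(X)<45)&(abs(Y)<80)&(Z>95)&(Z<106)
    z0=np.median(Z[m&(abs(Y)>38)&(abs(X)<25)]);print(n,m.sum(),"top z",z0)
    for lo in range(-66,66,6):
        k=m&(Y>=lo)&(Y<lo+6)&(abs(Z-z0)<3)
        if k.sum()>4:print(lo,k.sum(),"X",X[k].min().round(1),X[k].max().round(1),"z",np.median(Z[k]).round(1))
    for lo in range(-30,30,6):
        k=m&(X>=lo)&(X<lo+6)&(abs(Z-z0)<3)
        if k.sum()>4:print("  x",lo,k.sum(),"Y",Y[k].min().round(1),Y[k].max().round(1),"z",np.median(Z[k]).round(1))
    k=(abs(X)<45)&(abs(Y)>36)&(abs(Y)<62)&(Z>z0+9)&(Z<z0+15)
    for sg in(1,-1):
        q=k&(Y*sg>0)
        if q.sum()>5:print("cap",sg,q.sum(),X[q].mean().round(1),Y[q].mean().round(1),X[q].min().round(1),X[q].max().round(1),Y[q].min().round(1),Y[q].max().round(1),np.median(Z[q]))
E
```

```text
scene 632 top z 101.57829851139218
-66 8 X -27.7 -14.6 z 102.4
-60 13 X -29.3 -16.9 z 101.5
-54 7 X -29.6 -26.8 z 100.3
-48 8 X -29.2 -25.1 z 100.5
-42 6 X -29.2 -26.2 z 100.5
-36 6 X -28.5 -26.2 z 101.0
-30 7 X -30.2 -27.1 z 100.6
-24 7 X -29.0 -25.6 z 100.9
-12 6 X -29.8 -26.3 z 101.1
0 6 X -29.1 -27.9 z 101.1
6 6 X -29.9 -27.4 z 101.5
12 5 X -29.0 -26.1 z 100.3
18 5 X -30.1 -26.9 z 101.4
24 28 X -30.0 -4.8 z 102.4
30 76 X -29.1 30.0 z 101.7
36 79 X -30.2 30.7 z 101.4
42 58 X -28.7 31.0 z 101.3
48 55 X -29.1 30.3 z 101.4
54 78 X -29.4 31.7 z 101.5
60 36 X -29.6 28.7 z 101.8
  x -30 155 Y -61.3 61.3 z 101.0
  x -24 73 Y -61.5 61.7 z 101.8
  x -18 60 Y -61.9 62.0 z 101.4
  x -12 62 Y 25.6 61.6 z 101.9
  x -6 22 Y 25.5 62.2 z 102.3
  x 0 8 Y 35.0 61.8 z 101.5
  x 6 11 Y 33.7 62.2 z 101.9
  x 12 20 Y 32.9 61.9 z 101.6
  x 18 44 Y 32.0 61.7 z 101.9
  x 24 42 Y 30.6 62.1 z 101.3
cap 1 115 -0.6 49.3 -10.9 11.1 38.9 59.5 113.3180376045557
top 431 top z 99.22748072649966
-66 46 X -27.5 28.0 z 99.0
-60 58 X -28.4 28.6 z 99.2
-54 52 X -28.7 28.5 z 99.3
-48 55 X -28.0 28.9 z 99.4
-42 75 X -28.9 28.4 z 99.3
-36 54 X -27.9 28.9 z 99.9
-30 35 X -28.8 28.6 z 100.3
-24 5 X 8.7 11.3 z 99.9
  x -30 44 Y -62.1 -26.3 z 99.3
  x -24 51 Y -63.3 -26.5 z 99.8
  x -18 51 Y -62.2 -26.2 z 99.2
  x -12 33 Y -63.3 -24.6 z 99.7
  x -6 11 Y -62.6 -34.4 z 100.4
  x 0 11 Y -63.3 -35.3 z 99.1
  x 6 34 Y -62.6 -19.0 z 99.4
  x 12 52 Y -63.4 -26.6 z 99.2
  x 18 48 Y -62.4 -25.9 z 99.6
  x 24 45 Y -63.4 -26.4 z 99.7
cap -1 87 -0.2 -50.5 -9.7 9.4 -60.8 -40.5 111.24400933055588
```

>>> drive_tool:
  motion: "0 0 12 0 2; 0 0 10 0 2; 0 0 2 0 2; 0 0 2 0 2; 0 0 0 0 2"

```text
t: 10.4
tool_pos: [0.538, -0.0947, 0.0897]
tcp_rot: [-180.0, 0.0, -8.7]
wrist_force: [0.2, -0.5, -3.7]
width: 0.15
```

>>> drive_tool:
  motion: "0 0 2 0 2; 0 0 2 0 2; 0 0 0 0 2"

```text
t: 10.7
tool_pos: [0.5382, -0.0947, 0.0861]
tcp_rot: [180.0, 0.0, -8.6]
wrist_force: [1.0, 0.3, -3.2]
width: 0.146
```

>>> drive_tool:
  motion: "0 0 2 0 2; 0 0 2 0 2; 0 0 1 0 2; 0 0 0 0 2"

```text
t: 11.1
tool_pos: [0.5381, -0.0947, 0.0811]
tcp_rot: [-180.0, 0.0, -8.7]
wrist_force: [-1.0, -0.5, -2.9]
width: 0.151
```

>>> drive_tool:
  motion: "0 0 1 0 2; 0 0 1 0 2; 0 0 0 0 2"

```text
t: 11.4
tool_pos: [0.5385, -0.0947, 0.0801]
tcp_rot: [180.0, -0.0, -8.6]
wrist_force: [-2.5, -0.2, 6.2]
width: 0.15
```

>>> drive_tool:
  motion: "0 0 1 0 2; 0 0 1 0 2; 0 0 0 0 2"

```text
t: 11.7
tool_pos: [0.5385, -0.0947, 0.0783]
tcp_rot: [180.0, -0.0, -8.6]
wrist_force: [-2.8, 0.9, 7.3]
width: 0.148
```

>>> drive_tool:
  motion: "0 0 1 0 2; 0 0 1 0 2; 0 0 0 0 2"

```text
t: 12.0
tool_pos: [0.5386, -0.0948, 0.0765]
tcp_rot: [179.9, -0.0, -8.6]
wrist_force: [-4.3, 1.0, 9.2]
width: 0.147
```

```bash
cat > chk.py <<'E'
from h import *
from cell import *
import sys
k0=sys.argv[1]
s=read_state();print(s["t"],s["tool_pos"],s["tcp_rot"],s["width"]*91.8,s["wrist_force"],s["torque"])
a=np.radians(-8.6);ux=np.array([np.cos(a),np.sin(a)]);uy=np.array([-ux[1],ux[0]])
for n,c,r in(("scene",[537.5,-92.6],(170,350,120,340)),("top",[538.6,-94.1],(150,310,130,330))):
    f=prep(grab_frame(n));np.savez(n+k0+".npz",**f);w=cloud(f)*1000
    cv2.imwrite(f"pics/{n}{k0}.png",cv2.resize(f["img"][r[0]:r[1],r[2]:r[3]],None,fx=3.2,fy=3.2)[:,:,::-1])
    d=w[:,:,:2]-c;X=d@ux;Y=d@uy;Z=w[:,:,2]
    m=(abs(X)<28)&(abs(Y)<61)&(Z>52)&(Z<70)
    for lo,hi in((-61,-30),(-30,30),(30,61)):
        k=m&(Y>lo)&(Y<hi)
        if k.sum()>5:print(n,"Y",lo,hi,k.sum(),"plate top z",np.median(Z[k]).round(2))
    k=m&(X<-15);print(n,"X<-15",np.median(Z[k]));k=m&(X>15);print(n,"X>15",np.median(Z[k]))
E
python3 chk.py 6
```

```text
12.0 [ 0.53857868 -0.09476389  0.07649125] [ 1.79947075e+02 -4.00969160e-02 -8.64609631e+00] 13.476798976570574 [-4.26644753  0.99159048  9.17190179] [-0.01561869  0.87839697 -0.01369084]
scene Y -61 -30 9 plate top z 58.74
scene Y -30 30 51 plate top z 61.29
scene Y 30 61 381 plate top z 60.38
scene X<-15 60.027765831909996
scene X>15 60.18910030261001
top Y -61 -30 325 plate top z 58.63
top Y -30 30 46 plate top z 59.61
top X<-15 58.8033574291864
top X>15 58.22646495250983
```

View pics/scene6.png

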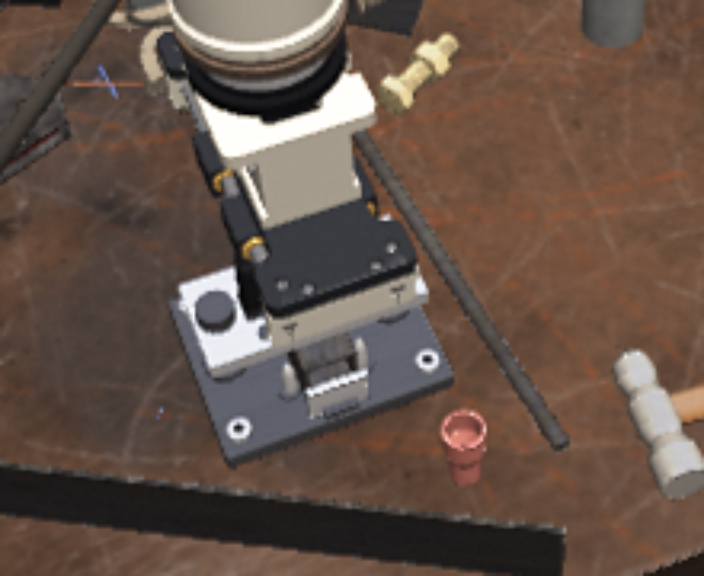

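>>> drive_tool:
  motion: "0 0 1 0 2; 0 0 1 0 2; 0 0 0 0 2"

```text
t: 12.4
tool_pos: [0.5386, -0.0948, 0.0749]
tcp_rot: [179.9, -0.0, -8.6]
wrist_force: [-4.0, 0.0, 12.0]
width: 0.15
```

>>> drive_tool:
  motion: "0 0 1 0 2; 0 0 0 0 2"

```text
t: 12.6
tool_pos: [0.5387, -0.0948, 0.0748]
tcp_rot: [179.9, -0.1, -8.6]
wrist_force: [-8.4, -0.6, 21.0]
width: 0.15
```

>>> drive_tool:
  motion: "0 0 1 0 2; 0 0 0 0 2"

```text
t: 12.8
tool_pos: [0.5387, -0.0948, 0.0747]
tcp_rot: [179.8, -0.1, -8.6]
wrist_force: [-10.8, 0.6, 29.3]
width: 0.149
```

```bash
python3 chk.py 7
```

```text
12.8 [ 0.538748   -0.09478841  0.07471821] [ 1.79840207e+02 -5.80721587e-02 -8.63918181e+00] 13.711609286253482 [-10.83369416   0.63747225  29.31387284] [ 0.10290753  2.50271445 -0.03475809]
scene Y -61 -30 16 plate top z 57.15
scene Y -30 30 45 plate top z 60.98
scene Y 30 61 424 plate top z 58.92
scene X<-15 58.10341384661517
scene X>15 58.07705247271613
top Y -61 -30 368 plate top z 57.36
top Y -30 30 45 plate top z 57.91
top X<-15 57.100689954399726
top X>15 57.17041849085652
```

View pics/scene7.png

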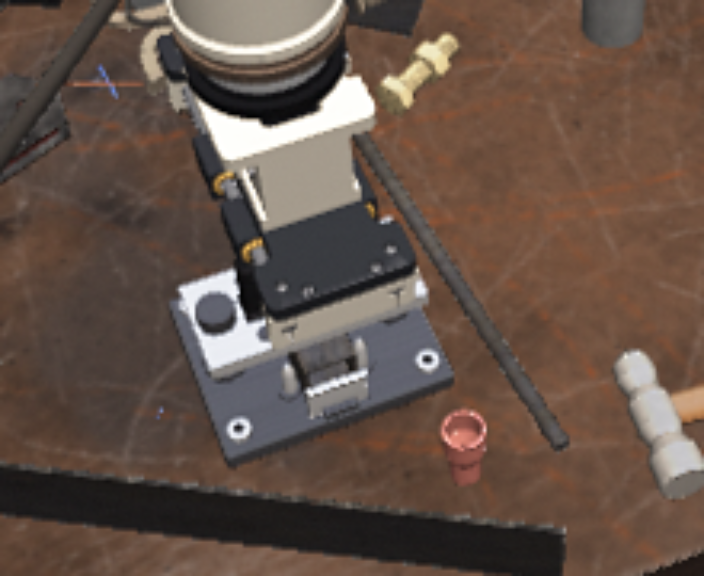

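>>> drive_tool:
  motion: "0 0 0 0 2; 0 0 0 0 2; 0 0 0 0 2; 0 0 0 0 2; 0 0 0 0 2"

```text
t: 13.4
tool_pos: [0.5387, -0.0948, 0.0747]
tcp_rot: [179.8, -0.1, -8.6]
wrist_force: [-10.8, 0.4, 29.5]
width: 0.148
```

>>> drive_tool:
  motion: "0 0 0 0 2; 0 0 0 0 2; 0 0 0 0 2; 0 0 0 0 2; 0 0 0 0 2"

```text
t: 13.9
tool_pos: [0.5387, -0.0948, 0.0747]
tcp_rot: [179.8, -0.1, -8.6]
wrist_force: [-11.3, -0.7, 28.8]
width: 0.15
```

```bash
python3 chk.py 8
```

```text
13.9 [ 0.53872545 -0.0948048   0.07469701] [ 1.79842639e+02 -6.37047743e-02 -8.63733266e+00] 13.789462407983054 [-11.29293847  -0.74575969  28.81779074] [0.12506129 2.47340538 0.01948898]
scene Y -61 -30 12 plate top z 58.02
scene Y -30 30 43 plate top z 60.87
scene Y 30 61 419 plate top z 58.79
scene X<-15 58.47501472580912
scene X>15 58.1933266704534
top Y -61 -30 377 plate top z 57.56
top Y -30 30 45 plate top z 58.19
top X<-15 57.15622173469431
top X>15 56.87889794626558
```

Steady for a second: the plate is home and the grip is holding. Handing in.

```bash
python3 -c "
from cell import *
print(close_job())"
```

```text
the job is handed in; nothing more can be done
None
```

I laid the tube on the saddle between the pins and tabs and let go of it. I then took the hold-down plate by its handle, lowered it onto both dowels and pressed it home. The job was handed in at about 14 s, still gripping and pressing.

- **Tube:** before the plate went on, its top measured 54.2 mm above the bench (54 mm expected). It was level and within about 0.6 mm of centre in the nest.
- **Plate on the dowels:** it dropped over them without needing a search. It met the tube at the expected height.
- **Plate home:** the tool stopped going down at 74.7 mm while the upward push rose from 12 to 29 N. It then held steady for 1 s.
- **Plate-top height:** the cameras disagree slightly. The scene camera gave 58.2–58.8 mm over most of the plate, against 58 mm expected. The top camera gave 56.9–57.6 mm; it had read the bench about 1.1 mm low at the start, so the two agree after that correction. One scene-camera value of about 61 mm came from a small patch in the middle, around the gripper and handle, and I disregarded it.
- **Sideways force:** about 11 N remained at the wrist while pressing. I left it because it was steady and the grip did not slip.
- **Bystanders:** the bolt, gas cup and pipe end look untouched in the last picture I viewed. I did not measure their positions.

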